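# Stop the bonding lamp and fetch the heel block

### The arm

A 6-joint arm with a two-finger parallel gripper is mounted at the origin on the work surface. World frame = base frame: x ahead of the robot, y to its left, z up, the work surface at z = 0. Lengths are in m, angles in rad, forces in N, time in s.
With the tool pointing down it reaches from about 0.15 to 0.775 m from the base axis. Payload 6.1 kg.
Tool frame: the origin (TCP) lies at the very end of the fingers, on their centre line; the grasp point (between the pads) lies 19 mm behind it; z points along the fingers, y is the line along which they close (so a half turn about z gives the same grasp; the last joint's range is limited). The gripper opens to 85 mm and grips with 20 to 120 N. Pads are 22 mm wide; open, the fingers measure 114 mm over their backs; the gripper's body (76 mm by 85 mm) begins 54 mm behind the grasp point. The pads swing forward as they close: fully open they stand 13 mm farther back than shut.
Start: joints at [-1.258, 0.126, -0.04, 1.405, 0, 1.571], TCP at [0.162, -0.5, 0.231] pointing down, gripper open.
Joint ranges: [-2.72, 2.72], [-0.95, 1.95], [-1.27, 1.35], [-1.78, 2.02], [-1.46, 1.47], [-3.14, 3.14]. Speed limits (rad/s): [2.39, 2.39, 3.01, 3.14, 3.14, 3.14].

### API

Orientations are given as a unit quaternion [x, y, z, w].
In Python, from cell import bot gives the robot as it stands.
- The arm moves only by the shell command python3 -m jog 'ROWS' [FORCE]. ROWS is JSON, a list of rows, each an object with "offset": the shift along the tool's x, y, z in units of 30 mm (1.0 is 30 mm), a list of three; "spin": the turn about the tool's z in units of 6 degrees (1.0 is 6 degrees); "claw": the closure, from 0 (fully open) to 1 (shut). In form: [{"offset": [x, y, z], "spin": spin, "claw": claw}, ...]. A call has exactly 10 rows; each row shifts and turns the commanded pose from where the row before left it, along the tool's axes as they then stand; what a row does not reach is not made up. A row lasts 1/10 s, in which the tool goes at most 50 mm and 8.59 degrees, less where a joint would pass 70% of its speed; a pose out of reach is approached as far as the arm can. A call is refused whole if a number of a shift passes 1 or a number of a turn 1, either way. A call with a gripper value outside its range is refused whole. The fingers move at their own pace and stop on an object; FORCE is the grip in N (left out, the last holds). Time passes only in rows, so rows that do not move let the fingers close, or fill a call up. It gives the time, the measured TCP pose, the force, the opening and the grip force at its end, in the units of the state.
- bot.state(): the state, without advancing time (a new reading comes with each control period).
- bot.snapshot(name): name is "scene" or "top"; returns the picture (384x512x3 uint8, blue, green, red); there is no depth.
- bot.camera_info(name): a dict with "intrinsics" (3x3 intrinsics, pixels), "D" ([k1, k2, p1, p2, k3] as OpenCV has them; the pictures are not rectified), "R" (3x3) and "t" (3): a world point X has camera coordinates R X + t. Camera axes: x right, y down, z forward; pixel columns grow to the right and rows downward; lengths in m; the calibration is good to about 2 mm. A picture is of the moment at which its call begins. camera_info takes no time and is no camera call.
- bot.sign_off(): hands the job in; it is judged then, once.
The state is a dict: "clock": time; "joint_pos": joint angles; "joint_velocities": joint speeds; "joint_efforts": joint torques, N m; "position": TCP position; "tcp_rot": TCP orientation; "wrist_force": force on the tool from outside, world axes, zero at the start; "ft_torque": the same for the moment, N m; "gripper_width": opening from 0.0 (shut) to 1.0 (fully open); "gripper_force": force on a finger pad.
Only numpy, scipy, OpenCV 4.12 (cv2) and the standard library are available. Lean on these libraries where they do the work, as an engineer would, in place of code of your own. Each camera call takes 0.05 s, during which the arm holds its last target. There are 200 camera calls.

### The job

The heel block in the bonding-lamp cabinet is ready: first switch the lamp off by pressing the stop button (the wide one on the switch box) fully down and letting it come up again. Then pull the cabinet's tray out to its stop and leave it out, and move the heel block from the tray to the middle of the round cork mat, set down on its flat underside, not dropped. Do not press the small start button, and leave the jar and the tin beside the cabinet where they stand.

Things in the scene. Friction and masses are not known exactly. Their poses are not given: they have to be found in the camera images.
- stop_top (a point): centre of the top face of the stop button, the wide one of the two on the switch box: flat round black cap, 38 mm across, its top 73 mm above the bench; a grey collar, 54 mm across, surrounds it, its top 62 mm above the bench. Pressed straight down
- stop (a joint): stop button travel in m: 0 up, 0.007 fully down (hard stop); spring, about 1.5 N to start and 5 N fully down; springs back up by itself
- start_top (a point): centre of the top face of the start button: the small one (18 mm across, black cap), 68 mm from the stop button's centre on the same box; not to be pressed
- start (a joint): start button travel in m: 0 up, 0.005 fully down; same kind of spring
- switch_box: grey steel box fixed to the bench, 85 (x) x 125 (y) x 50 mm tall; origin: centre of its underside. Stop button at its +y end (y = +32 mm), start button at its -y end (y = -36 mm). It stands on the robot's left or right, and the cork mat on the other side
- cabinet_front (a point): middle of the lower front edge of the bonding-lamp cabinet's tray housing, at bench height, with the cabinet's axes: x points into the cabinet, away from the robot. Grey steel cabinet fixed to the bench: low tray housing 260 (x) x 220 (y) x 74 mm tall; on it the lamp hood, 190 x 200 mm, up to 204 mm above the bench, its front 70 mm behind the housing's front face
- tray_handle (a point): middle of the tray's bar handle: horizontal round steel bar, 11 mm thick, 100 mm long, along the cabinet's y, 45 mm above the bench; its centre line lies 42 mm in front of the tray's front panel (gap 36 mm), free above and below. Moves with the tray
- tray (a joint): how far the tray is out, in m: 0 shut, 0.150 at its stop; it slides along the cabinet's -x (towards the robot), starts shut or up to 12 mm open, has about 1.5 N of friction and stays where it is left
- tray_in (a point): point on the tray's inner floor (16 mm above the bench), midway across it and 70 mm behind its front panel; moves with the tray. Open aluminium tray, 220 (x) x 190 (y) mm outside, walls 4 mm thick, rim 42 mm above the bench; its front panel, 12 mm thick, has its top edge 60 mm above the bench. A thin black rubber piece (42 x 50 x 7 mm) lies at its back end and can stay there
- heel: stacked leather heel block, D-shaped from above, 58 mm long (x from -28, straight edge, to +30, round end), 48 mm wide (y), 30 mm tall, about 90 g; upright sides at y = +-24 mm, straight over x from -28 to +6 mm; origin: centre of its underside. Lies flat on the tray's floor, unseen until the tray is out, then about 70 mm behind the front panel. May slide a little as the tray moves
- mat: round cork mat, 150 mm across, 5 mm thick, fixed to the bench; origin: centre of its underside
- nail_tin: round metal tin, 64 mm across, 55 mm tall, standing beside the cabinet; bystander, loose
- glue_jar: round jar with white cap, 72 mm across, 95 mm tall, standing on the other side of the cabinet from the tin; bystander, loose
Things that resemble listed ones, but are neither listed nor needed, are in the scene too. What is shaped like the switch_box but purple is not meant.

How it is judged:
On the way, in this order (a step that is already met when the one before it is completed fails the run):
1. the stop button is pressed fully down while the tray is still shut (value of joint stop above 0.0063 m and value of joint tray below 0.03 m), for 0.05 s.
2. the stop button has been let go and is up again, the tray still shut (value of joint stop below 0.001 m and value of joint tray below 0.03 m), for 0.1 s.
3. the tray is out at its stop (value of joint tray above 0.142 m), for 0.2 s.
4. the heel block is set down on the middle of the mat (within 6 mm of its top) with the fingers still on it (horizontal distance between heel and mat below 0.04 m and z of heel in the frame of mat between 0.002 and 0.011 m and angle between heel's own z axis and vertical below 0.12 rad and contact force between the fingers and heel above 0.3 N), for 0.05 s.
At the end, for the whole second after the job is handed in: The heel block is at rest on the cork mat, on its flat underside (tilt under 0.12 rad), its centre within 40 mm of the mat's centre; the tray is still out to within 8 mm of its stop; both buttons are up (within 1 mm) (horizontal distance between heel and mat below 0.04 m and z of heel in the frame of mat between 0.002 and 0.011 m and angle between heel's own z axis and vertical below 0.12 rad and linear speed of heel below 0.02 m/s and contact force between heel and mat above 0.2 N and value of joint tray above 0.142 m and value of joint each of stop, start below 0.001 m); the robot touches nothing.
It fails at once if the small start button is pressed (more than 2 mm) (value of joint start above 0.002 m).
It fails at once if the jar or the tin is moved by more than 30 mm (distance of any of nail_tin, glue_jar from where it was at the start of the episode above 0.03 m).
It also fails if it takes over 69 s, if anything falls off the work surface, if the arm or the gripper's body presses on something with over 40 N, if the wrist force passes 120 N, or if a joint passes its speed limit or range.

## Working session

There is one attempt and no reset: what is moved stays moved. The work goes in short steps, Python scripts to look and compute and a shell command to move; the robot and the scene stay as the last step left them, time stands still between calls to the robot, and variables do not carry over. Pictures are saved under pics/ and viewed, at most 10 in all, crops included, and the job is handed in when it is done.

```bash
mkdir -p pics; cat > h.py <<'E'
import numpy as np,cv2
from cell import bot
def ray(n,u,v):
    c=bot.camera_info(n);K=np.array(c["intrinsics"],float);D=np.array(c["D"],float);R=np.array(c["R"]);t=np.array(c["t"])
    p=cv2.undistortPoints(np.array([[[u,v]]],float),K,D)[0,0]
    return -R.T@t, R.T@np.array([p[0],p[1],1.])
def onz(n,u,v,z):
    o,d=ray(n,u,v);return (o+d*(z-o[2])/d[2])
def pix(n,X):
    c=bot.camera_info(n);R=np.array(c["R"],float)
    return cv2.projectPoints(np.array([X],float),cv2.Rodrigues(R)[0],np.array(c["t"],float),np.array(c["intrinsics"],float),np.array(c["D"],float))[0].ravel()
E
python3 - <<'E'
from h import *
a=bot.snapshot("scene");b=bot.snapshot("top")
cv2.imwrite("pics/s0.png",a);cv2.imwrite("pics/t0.png",b)
s=bot.state();print(s)
for n in("scene","top"):print(n,ray(n,256,192))
E
```

```text
{'clock': 0.1, 'joint_pos': array([-1.25799342e+00,  1.26330937e-01, -4.04682895e-02,  1.40540204e+00,
        4.02222012e-06,  1.57079868e+00]), 'joint_velocities': array([-0.00104265, -0.00035199,  0.00368475, -0.00034369, -0.00052357,
        0.00061641]), 'joint_efforts': array([ 1.06028663e-03, -4.36903524e+01,  3.53606987e+01,  1.36546887e-02,
        3.66627364e-05, -1.32202635e-05]), 'position': array([ 0.16144937, -0.49918906,  0.23061816]), 'tcp_rot': array([ 9.87794144e-01,  1.55763397e-01, -1.07434225e-04, -6.94209030e-04]), 'wrist_force': array([-0.81039927,  0.18423152,  0.27054618]), 'ft_torque': array([0.02411323, 0.00250586, 0.00890468]), 'gripper_force': 0.0, 'gripper_width': 0.9990421549063732}
scene (array([ 0.89265537, -0.39978753,  1.04368135]), array([-0.32132725,  0.36889815, -0.87233705]))
top (array([0.3098535 , 0.00176834, 1.11729776]), array([ 0.19240693,  0.02132324, -0.98112441]))
```

View pics/s0.png

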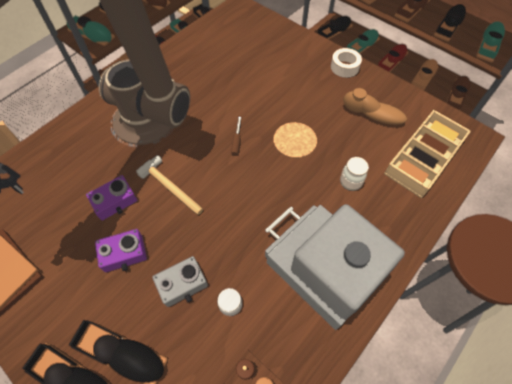

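View pics/t0.png

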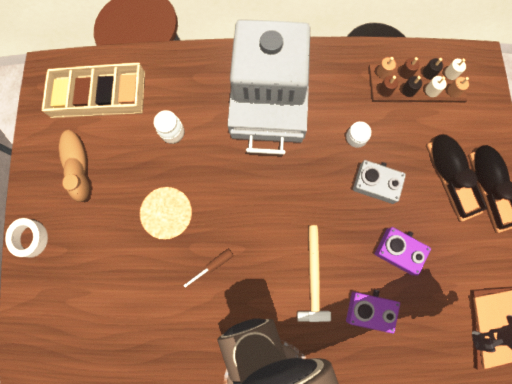

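Candidates in the top view: the grey box at (380,181), with purple boxes at (403,250) and (373,311) ruled out by colour. The wide button is at (372,175) and the small one at (395,183). The mat is at (166,213), with the white roll at (27,238) not meant. The tray handle is at (266,151), the jar at (169,126) and the tin at (359,134). Next I'll measure these and check them in a close crop.

```bash
python3 - <<'E'
from h import *
a=cv2.imread("pics/s0.png");b=cv2.imread("pics/t0.png")
hsv=cv2.cvtColor(b,cv2.COLOR_BGR2HSV)
def blobs(m,lo,name):
    n,l,s,c=cv2.connectedComponentsWithStats(m.astype(np.uint8))
    for i in range(1,n):
        if s[i,4]>lo: print(name,s[i],c[i].round(1))
grey=(hsv[...,1]<60)&(hsv[...,2]>90)
m=np.zeros_like(grey);m[20:220,140:420]=1
blobs(grey&m,40,"grey")
cork=(hsv[...,0]>12)&(hsv[...,0]<26)&(hsv[...,2]>170)&(hsv[...,1]>60);k=cork.copy();k[:,:125]=0;k[:,210:]=0;k[:170]=0
blobs(k,100,"cork")
ys,xs=np.nonzero(k);print("mat",onz("top",xs.mean(),ys.mean(),.005))
d=(hsv[...,2]<70);d2=np.zeros_like(d);d2[160:202,355:405]=1
blobs(d&d2,15,"dark")
print("stop",onz("top",372,175.5,.073),"start",onz("top",395,183,.073))
print("handle ends",onz("top",248.5,151.5,.045),onz("top",284,153,.045))
print("jar",onz("top",168,122,.095),"tin",onz("top",359,133,.055))
c1=cv2.resize(b[100:210,225:415],None,fx=4,fy=4,interpolation=cv2.INTER_CUBIC);cv2.imwrite("pics/c1.png",c1)
E
```

```text
grey [  177    20   243   134 11594] [273.4  70.6]
grey [154 111  29  32 697] [168.2 126.2]
grey [347 122  24  25 475] [358.5 133.8]
grey [ 353  160   52   44 1374] [379.6 182.1]
grey [141 199  17  15  72] [149.9 207.2]
grey [152 211  17   9  69] [159.3 214.8]
cork [139 187  53  53 751] [164.3 212.1]
mat [0.47144718 0.28451343 0.005     ]
stop [ 0.55385468 -0.29125939  0.073     ] start [ 0.53182592 -0.35359827  0.073     ]
handle ends [0.63644191 0.04434086 0.045     ] [ 0.62989819 -0.05512984  0.045     ]
jar [0.71195563 0.26370546 0.095     ] tin [ 0.6820931  -0.26878458  0.055     ]
```

View pics/c1.png

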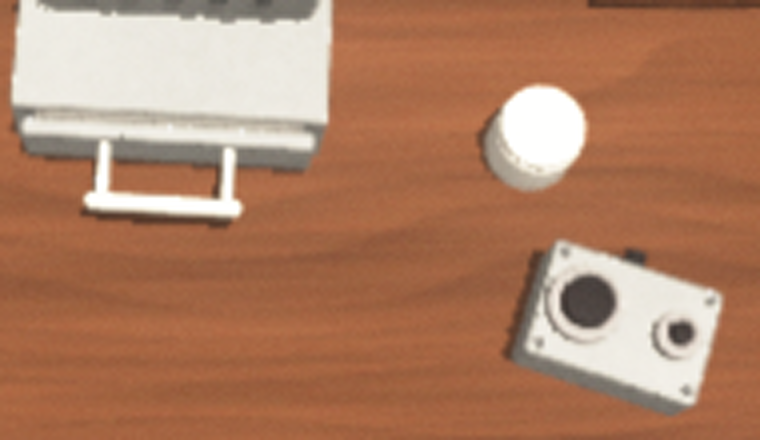

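The crop shows the grey box with the wide stop button at full-image (371.6,174.6) and the small start at (395.2,183). The handle bar runs from (247.3,149.6) to (284.1,152.1). The choice is confirmed, so I'll move toward the stop button with the fingers shutting.

```bash
cat >> h.py <<'E'
from scipy.spatial.transform import Rotation as Ro
def go(x,y,z,dirx=None):
    "remaining shift in tool units; dirx=wanted heading (deg) of tool x in the world"
    s=bot.state();M=Ro.from_quat(s["tcp_rot"]).as_matrix()
    print("pos",s["position"].round(4),"hdg",round(np.degrees(np.arctan2(M[1,0],M[0,0])),2),"tilt",M[:,2].round(3),"t",s["clock"],"F",s["wrist_force"].round(1))
    print("units",(M.T@(np.array([x,y,z])-s["position"])/.03).round(2))
    if dirx is not None:
        h=np.degrees(np.arctan2(M[1,0],M[0,0]));print("spin units (about tool z, down)",round(-(((dirx-h+90)%180)-90)/6,2))
E
python3 -m jog '[{"offset":[0.9,-0.15,0],"spin":0,"claw":1},{"offset":[0.9,-0.15,0],"spin":0,"claw":1},{"offset":[0.9,-0.15,0],"spin":0,"claw":1},{"offset":[0.9,-0.15,0],"spin":0,"claw":1},{"offset":[0.9,-0.15,0],"spin":0,"claw":1},{"offset":[0.9,-0.15,0],"spin":0,"claw":1},{"offset":[0.9,-0.15,0],"spin":0,"claw":1},{"offset":[0.9,-0.15,0],"spin":0,"claw":1},{"offset":[0.9,-0.15,0],"spin":0,"claw":1},{"offset":[0.9,-0.15,0],"spin":0,"claw":1}]' 40
python3 - <<'E'
from h import *
print("stop",onz("top",371.6,174.6,.073),onz("top",395.2,183,.07))
A=onz("top",247.3,149.6,.045);B=onz("top",284.1,152.1,.045);print(A,B,(A+B)/2,np.linalg.norm(A-B),np.degrees(np.arctan2(*(A-B)[:2])))
# box edges / housing yaw (top front edge z .074)
a=cv2.imread("pics/s0.png")
g=cv2.cvtColor(a,cv2.COLOR_BGR2GRAY)
for n,X in(("stop",onz("top",371.6,174.6,.073)),("hA",A),("hB",B),("mat",onz("top",165.7,213,.005))):print(n,X,pix("scene",X))
cv2.imwrite("pics/c2.png",cv2.resize(a[190:310,140:320],None,fx=4,fy=4,interpolation=cv2.INTER_CUBIC))
go(.556,-.290,.10)
E
```

```text
clock: 1.1
position: [0.4054, -0.3728, 0.2308]
tcp_rot: [0.988, 0.156, -0.0, -0.0]
wrist_force: [-0.1, -0.5, 1.0]
gripper_width: -0.003
gripper_force: 0.0
stop [ 0.55638493 -0.29034144  0.073     ] [ 0.53245317 -0.35518082  0.07      ]
[0.64209057 0.0476542  0.045     ] [ 0.63252068 -0.05549138  0.045     ] [ 0.63730562 -0.00391859  0.045     ] 0.1035885724235579 5.300749786501798
stop [ 0.55638493 -0.29034144  0.073     ] [188.28170459 270.42275618]
hA [0.64209057 0.0476542  0.045     ] [291.09471426 208.91469492]
hB [ 0.63252068 -0.05549138  0.045     ] [266.37187358 230.98047435]
mat [0.47218863 0.28474448 0.005     ] [294.10787345 139.28357047]
pos [ 0.4054 -0.3728  0.2308] hdg 17.93 tilt [-0.001  0.001 -1.   ] t 1.1 F [-0.1 -0.5  1. ]
units [ 5.63 -1.08  4.36]
```

View pics/c2.png

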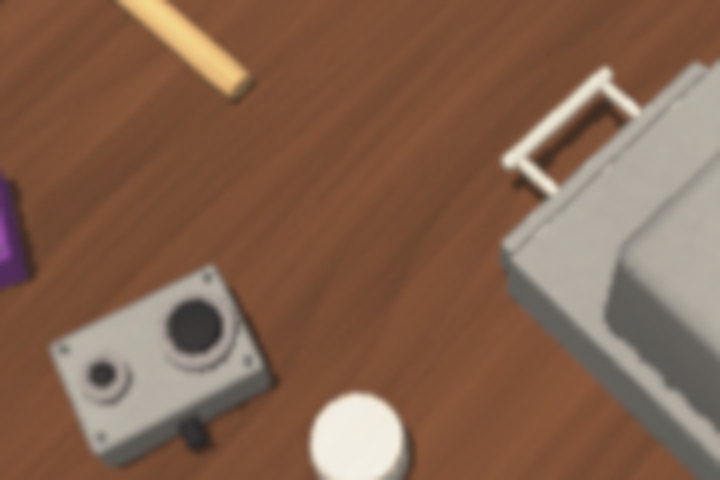

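The scene crop puts the stop cap at (188.4,271.4) and the handle ends at (292,208) and (267,230.5). These agree with the top-view projections within 1 px. Going above the button.

```bash
python3 -m jog '[{"offset":[0.7,-0.14,0.4],"spin":0,"claw":1},{"offset":[0.7,-0.14,0.4],"spin":0,"claw":1},{"offset":[0.7,-0.14,0.4],"spin":0,"claw":1},{"offset":[0.7,-0.14,0.4],"spin":0,"claw":1},{"offset":[0.7,-0.14,0.4],"spin":0,"claw":1},{"offset":[0.7,-0.14,0.4],"spin":0,"claw":1},{"offset":[0.7,-0.14,0.5],"spin":0,"claw":1},{"offset":[0.7,-0.1,0.5],"spin":0,"claw":1},{"offset":[0,0,0.5],"spin":0,"claw":1},{"offset":[0,0,0.45],"spin":0,"claw":1}]'
python3 -c "
from h import *
go(.556,-.290,.065)"
```

```text
clock: 2.1
position: [0.5549, -0.2904, 0.099]
tcp_rot: [0.988, 0.156, -0.001, -0.0]
wrist_force: [-0.4, 0.3, 0.1]
gripper_width: 0.001
gripper_force: 0.0
pos [ 0.5549 -0.2904  0.099 ] hdg 17.98 tilt [-0.001  0.001 -1.   ] t 2.1 F [-0.4  0.3  0.1]
units [ 0.04 -0.    1.13]
```

```bash
python3 -m jog '[{"offset":[0,0,0.3],"spin":0,"claw":1},{"offset":[0,0,0.3],"spin":0,"claw":1},{"offset":[0,0,0.2],"spin":0,"claw":1},{"offset":[0,0,0.1],"spin":0,"claw":1},{"offset":[0,0,0.1],"spin":0,"claw":1},{"offset":[0,0,0.06],"spin":0,"claw":1},{"offset":[0,0,0.04],"spin":0,"claw":1},{"offset":[0,0,0],"spin":0,"claw":1},{"offset":[0,0,0],"spin":0,"claw":1},{"offset":[0,0,0],"spin":0,"claw":1}]'
```

```text
clock: 3.1
position: [0.5544, -0.2913, 0.0681]
tcp_rot: [0.988, 0.156, 0.0, 0.0]
wrist_force: [-2.2, -0.7, 3.8]
gripper_width: 0.005
gripper_force: 1.9
```

```bash
python3 -m jog '[{"offset":[0,0,0.05],"spin":0,"claw":1},{"offset":[0,0,0.05],"spin":0,"claw":1},{"offset":[0,0,0.05],"spin":0,"claw":1},{"offset":[0,0,0.04],"spin":0,"claw":1},{"offset":[0,0,0],"spin":0,"claw":1},{"offset":[0,0,0],"spin":0,"claw":1},{"offset":[0,0,0],"spin":0,"claw":1},{"offset":[0,0,0],"spin":0,"claw":1},{"offset":[0,0,0],"spin":0,"claw":1},{"offset":[0,0,0],"spin":0,"claw":1}]'
```

```text
clock: 4.1
position: [0.5547, -0.2914, 0.0657]
tcp_rot: [0.988, 0.156, 0.001, 0.001]
wrist_force: [-10.4, 2.0, 24.9]
gripper_width: 0.002
gripper_force: 12.2
```

```bash
python3 -m jog '[{"offset":[0,0,-0.3],"spin":0,"claw":1},{"offset":[0,0,-0.5],"spin":0,"claw":1},{"offset":[0,0,-0.9],"spin":-1,"claw":1},{"offset":[0,0,-0.9],"spin":-1,"claw":1},{"offset":[0,0,0],"spin":-1,"claw":1},{"offset":[0,0,0],"spin":-1,"claw":1},{"offset":[0,0,0],"spin":-1,"claw":0.6},{"offset":[0,0,0],"spin":-1,"claw":0.6},{"offset":[0,0,0],"spin":-1,"claw":0.6},{"offset":[0,0,0],"spin":-1,"claw":0.6}]'
python3 -c "
from h import *
go(.6365,-.004,.13,85)"
```

```text
clock: 5.1
position: [0.555, -0.2908, 0.1394]
tcp_rot: [0.838, 0.546, 0.0, -0.0]
wrist_force: [-0.8, 0.4, 0.2]
gripper_width: 0.398
gripper_force: 0.0
pos [ 0.555  -0.2908  0.1394] hdg 66.19 tilt [ 0.     0.001 -1.   ] t 5.1 F [-0.8  0.4  0.2]
units [ 9.84 -1.37  0.32]
spin units (about tool z, down) -3.13
```

```bash
python3 -m jog '[{"offset":[0,0,0],"spin":-1,"claw":0.65},{"offset":[0,0,0],"spin":-1,"claw":0.65},{"offset":[0,0,0],"spin":-1,"claw":0.65},{"offset":[0.9,0.2,0],"spin":-0.1,"claw":0.65},{"offset":[0.9,0.2,0],"spin":0,"claw":0.65},{"offset":[0.9,0.2,0],"spin":0,"claw":0.65},{"offset":[0.9,0.2,0],"spin":0,"claw":0.65},{"offset":[0.9,0.2,0],"spin":0,"claw":0.65},{"offset":[0.9,0.2,0],"spin":0,"claw":0.65},{"offset":[0.9,0.2,0],"spin":0,"claw":0.65}]'
python3 -c "
from h import *
go(.6365,-.004,.10,85)"
```

```text
clock: 6.1
position: [0.6152, -0.1055, 0.1395]
tcp_rot: [0.74, 0.673, 0.0, -0.0]
wrist_force: [1.0, 0.7, -0.1]
gripper_width: 0.352
gripper_force: 0.0
pos [ 0.6152 -0.1055  0.1395] hdg 84.54 tilt [ 0.     0.001 -1.   ] t 6.1 F [ 1.   0.7 -0.1]
units [3.43 0.38 1.32]
spin units (about tool z, down) -0.08
```

```bash
python3 -m jog '[{"offset":[0.8,0.1,0],"spin":0,"claw":0.65},{"offset":[0.8,0.1,0],"spin":0,"claw":0.65},{"offset":[0.8,0.1,0],"spin":0,"claw":0.65},{"offset":[0.7,0.1,0.2],"spin":0,"claw":0.65},{"offset":[0.3,0,0.5],"spin":0,"claw":0.65},{"offset":[0,0,0.3],"spin":0,"claw":0.65},{"offset":[0,0,0.3],"spin":0,"claw":0.65},{"offset":[0,0,0],"spin":0,"claw":0.65},{"offset":[0,0,0],"spin":0,"claw":0.65},{"offset":[0,0,0],"spin":0,"claw":0.65}]'
python3 - <<'E'
from h import *
go(.6365,-.004,.024,85)
a=bot.snapshot("scene");b=bot.snapshot("top")
cv2.imwrite("pics/c3.png",np.hstack([cv2.resize(b[90:190,210:310],None,fx=4,fy=4,interpolation=cv2.INTER_CUBIC),cv2.resize(a[150:250,230:330],None,fx=4,fy=4,interpolation=cv2.INTER_CUBIC)]))
E
```

```text
clock: 7.1
position: [0.6366, -0.0073, 0.1017]
tcp_rot: [0.74, 0.672, 0.0, 0.0]
wrist_force: [0.1, -0.1, -0.1]
gripper_width: 0.35
gripper_force: 0.0
pos [ 0.6366 -0.0073  0.1017] hdg 84.47 tilt [ 0.001  0.    -1.   ] t 7.1 F [ 0.1 -0.1 -0.1]
units [ 0.11 -0.02  2.59]
spin units (about tool z, down) -0.09
```

View pics/c3.png

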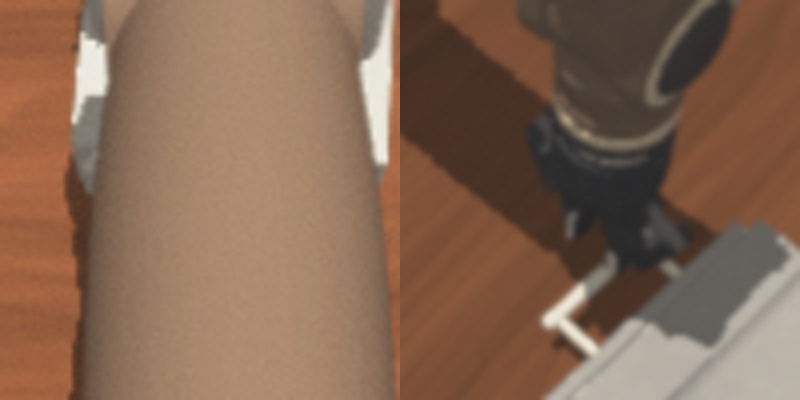

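The arm hides the top view. In the scene crop the two fingers, about (575,225) and (680,240), stand on either side of the bar above it. Descending.

```bash
python3 -m jog '[{"offset":[0.05,0,0.25],"spin":0,"claw":0.65},{"offset":[0.05,0,0.25],"spin":0,"claw":0.65},{"offset":[0,0,0.25],"spin":0,"claw":0.65},{"offset":[0,0,0.25],"spin":0,"claw":0.65},{"offset":[0,0,0.25],"spin":0,"claw":0.65},{"offset":[0,0,0.25],"spin":0,"claw":0.65},{"offset":[0,0,0.25],"spin":0,"claw":0.65},{"offset":[0,0,0.25],"spin":0,"claw":0.65},{"offset":[0,0,0.25],"spin":0,"claw":0.65},{"offset":[0,0,0.25],"spin":0,"claw":0.65}]'
```

```text
clock: 8.2
position: [0.6366, -0.0037, 0.0255]
tcp_rot: [0.74, 0.673, 0.0, 0.0]
wrist_force: [0.1, 0.4, -0.7]
gripper_width: 0.349
gripper_force: 0.0
```

```bash
python3 -m jog '[{"offset":[0,0,0],"spin":0,"claw":0.9},{"offset":[0,0,0],"spin":0,"claw":1},{"offset":[0,0,0],"spin":0,"claw":1},{"offset":[0,0,0],"spin":0,"claw":1},{"offset":[0,0,0],"spin":0,"claw":1},{"offset":[0,0,0],"spin":0,"claw":1},{"offset":[0,0,0],"spin":0,"claw":1},{"offset":[0,0,0],"spin":0,"claw":1},{"offset":[0,0,0],"spin":0,"claw":1},{"offset":[0,0,0],"spin":0,"claw":1}]' 40; python3 -c "
from h import *
go(.6365-.152*.996,-.004+.152*.087,.026,85)"
```

```text
clock: 9.2
position: [0.6361, -0.0037, 0.0255]
tcp_rot: [0.74, 0.672, -0.0, -0.0]
wrist_force: [1.5, -1.0, -14.3]
gripper_width: 0.114
gripper_force: 38.7
pos [ 0.6361 -0.0037  0.0255] hdg 84.52 tilt [-0.001 -0.    -1.   ] t 9.2 F [  1.5  -1.  -14.3]
units [-0.05 -5.05 -0.01]
spin units (about tool z, down) -0.08
```

```bash
python3 -m jog '[{"offset":[0,-0.08,0],"spin":0,"claw":1},{"offset":[0,-0.15,0],"spin":0,"claw":1},{"offset":[0,-0.22,0],"spin":0,"claw":1},{"offset":[0,-0.26,0],"spin":0,"claw":1},{"offset":[0,-0.26,0],"spin":0,"claw":1},{"offset":[0,-0.26,0],"spin":0,"claw":1},{"offset":[0,-0.26,0],"spin":0,"claw":1},{"offset":[0,-0.26,0],"spin":0,"claw":1},{"offset":[0,-0.26,0],"spin":0,"claw":1},{"offset":[0,-0.26,0],"spin":0,"claw":1}]'
```

```text
clock: 10.2
position: [0.5673, 0.002, 0.0255]
tcp_rot: [0.74, 0.672, -0.001, 0.0]
wrist_force: [1.3, -7.4, -22.4]
gripper_width: 0.112
gripper_force: 38.6
```

```bash
python3 -m jog '[{"offset":[0,-0.26,0],"spin":0,"claw":1},{"offset":[0,-0.26,0],"spin":0,"claw":1},{"offset":[0,-0.26,0],"spin":0,"claw":1},{"offset":[0,-0.26,0],"spin":0,"claw":1},{"offset":[0,-0.26,0],"spin":0,"claw":1},{"offset":[0,-0.26,0],"spin":0,"claw":1},{"offset":[0,-0.26,0],"spin":0,"claw":1},{"offset":[0,-0.2,0],"spin":0,"claw":1},{"offset":[0,-0.15,0],"spin":0,"claw":1},{"offset":[0,-0.1,0],"spin":0,"claw":1}]'; python3 -c "
from h import *
go(.6365-.152*.996,-.004+.152*.087,.026,85)"
```

```text
clock: 11.2
position: [0.4991, 0.0077, 0.0255]
tcp_rot: [0.74, 0.672, -0.002, 0.001]
wrist_force: [1.2, -9.6, -24.7]
gripper_width: 0.113
gripper_force: 38.7
pos [0.4991 0.0077 0.0255] hdg 84.47 tilt [-0.002 -0.004 -1.   ] t 11.2 F [  1.2  -9.6 -24.7]
units [ 0.01 -0.47 -0.01]
spin units (about tool z, down) -0.09
```

```bash
python3 -m jog '[{"offset":[0,-0.1,0],"spin":0,"claw":1},{"offset":[0,-0.1,0],"spin":0,"claw":1},{"offset":[0,-0.1,0],"spin":0,"claw":1},{"offset":[0,-0.1,0],"spin":0,"claw":1},{"offset":[0,-0.06,0],"spin":0,"claw":1},{"offset":[0,0,0],"spin":0,"claw":1},{"offset":[0,0,0],"spin":0,"claw":1},{"offset":[0,0,0],"spin":0,"claw":1},{"offset":[0,0,0],"spin":0,"claw":1},{"offset":[0,0,0],"spin":0,"claw":1}]'; python3 -c "
from h import *
go(.6365-.152*.996,-.004+.152*.087,.026,85)"
```

```text
clock: 12.2
position: [0.4903, 0.0084, 0.0257]
tcp_rot: [0.741, 0.672, 0.0, 0.004]
wrist_force: [17.3, -12.4, -40.4]
gripper_width: 0.111
gripper_force: 38.8
pos [0.4903 0.0084 0.0257] hdg 84.44 tilt [ 0.006 -0.005 -1.   ] t 12.2 F [ 17.3 -12.4 -40.4]
units [ 0.01 -0.17 -0.01]
spin units (about tool z, down) -0.09
```

At the stop: 17 N, after 146 mm of travel. Releasing and lifting.

```bash
python3 -m jog '[{"offset":[0,0.1,0],"spin":0,"claw":1},{"offset":[0,0,0],"spin":0,"claw":0.7},{"offset":[0,0,0],"spin":0,"claw":0.65},{"offset":[0,0,0],"spin":0,"claw":0.65},{"offset":[0,0,0],"spin":0,"claw":0.65},{"offset":[0,0,-0.6],"spin":0,"claw":0.65},{"offset":[0,0,-0.9],"spin":0,"claw":0.65},{"offset":[0,0,-0.9],"spin":0,"claw":0.65},{"offset":[0,0,-0.9],"spin":0,"claw":0.65},{"offset":[0,0,-0.9],"spin":0,"claw":0.65}]'
```

```text
clock: 13.2
position: [0.4903, 0.0107, 0.1541]
tcp_rot: [0.74, 0.673, 0.001, 0.0]
wrist_force: [1.0, -0.2, -0.4]
gripper_width: 0.349
gripper_force: 0.0
```

```bash
python3 -m jog '[{"offset":[0.9,-0.5,-0.3],"spin":1,"claw":0},{"offset":[0.9,-0.5,-0.3],"spin":1,"claw":0},{"offset":[0.9,-0.5,0],"spin":1,"claw":0},{"offset":[0.9,-0.5,0],"spin":1,"claw":0},{"offset":[0.9,-0.5,0],"spin":1,"claw":0},{"offset":[0.9,-0.5,0],"spin":1,"claw":0},{"offset":[0.9,-0.5,0],"spin":1,"claw":0},{"offset":[0.9,-0.5,0],"spin":1,"claw":0},{"offset":[0.6,-0.5,0],"spin":1,"claw":0},{"offset":[0,0,0],"spin":1,"claw":0}]'; python3 - <<'E'
from h import *
go(.6,0,.15,0)
a=bot.snapshot("scene");b=bot.snapshot("top");cv2.imwrite("pics/s1.png",a);cv2.imwrite("pics/t1.png",b)
print(pix("scene",[.6,0,.03]),pix("top",[.6,0,.03]))
cv2.imwrite("pics/c4.png",np.hstack([cv2.resize(b[80:230,190:340],None,fx=2.6,fy=2.6,interpolation=cv2.INTER_CUBIC),cv2.resize(a[150:300,200:350],None,fx=2.6,fy=2.6,interpolation=cv2.INTER_CUBIC)]))
E
```

```text
clock: 14.2
position: [0.495, 0.2574, 0.1704]
tcp_rot: [0.973, 0.232, -0.002, -0.01]
wrist_force: [1.2, -0.8, 0.2]
gripper_width: 0.999
gripper_force: 0.0
pos [0.495  0.2574 0.1704] hdg 26.88 tilt [-0.007  0.018 -1.   ] t 14.2 F [ 1.2 -0.8  0.2]
units [-0.76  9.25  0.5 ]
spin units (about tool z, down) 4.48
[269.90940759 213.61766254] [264.56899631 165.08940978]
```

View pics/c4.png

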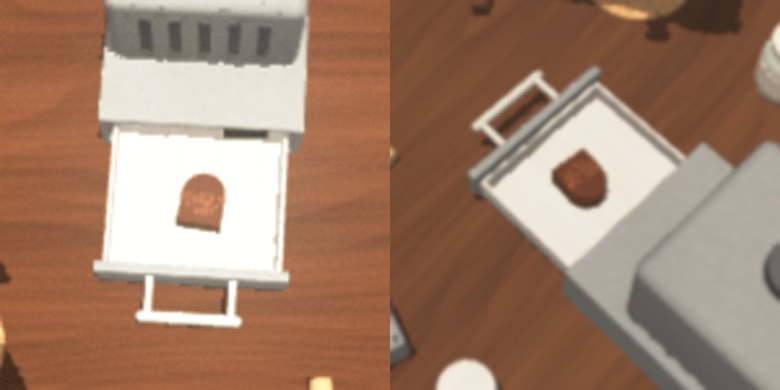

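The tray is out. The heel sits near top-view (267.7,158), straight edge toward the robot, turned a few degrees. Next I'll measure its pose in both views and refit the mat.

```bash
python3 - <<'E'
from h import *
for n,f,(r0,r1,c0,c1) in(("top","pics/t1.png",(140,175,245,290)),("scene","pics/s1.png",(200,240,255,290))):
    im=cv2.imread(f);h=cv2.cvtColor(im,cv2.COLOR_BGR2HSV);m=np.zeros(h.shape[:2],np.uint8)
    m[r0:r1,c0:c1]=(h[r0:r1,c0:c1,1]>80)*255
    cs=max(cv2.findContours(m,cv2.RETR_EXTERNAL,cv2.CHAIN_APPROX_NONE)[0],key=cv2.contourArea)
    print(n,cv2.boundingRect(cs),cv2.contourArea(cs))
    P=np.array([onz(n,*p[0],.031)[:2] for p in cs],np.float32)
    (c,sz,a)=cv2.minAreaRect(P);print("rect",c,sz,a)
im=cv2.imread("pics/t0.png");h=cv2.cvtColor(im,cv2.COLOR_BGR2HSV)
m=((h[...,2]>150)&(h[...,0]>8)&(h[...,0]<30)).astype(np.uint8)*255
k=np.zeros_like(m);k[180:245,130:200]=m[180:245,130:200]
cs=max(cv2.findContours(k,cv2.RETR_EXTERNAL,cv2.CHAIN_APPROX_NONE)[0],key=cv2.contourArea)
P=np.array([onz("top",*p[0],.005)[:2] for p in cs],np.float32);print("mat",cv2.minEnclosingCircle(P))
E
```

```text
top (258, 147, 18, 22) 280.5
rect (0.6237707138061523, -0.008320026099681854) (0.04685381427407265, 0.05996706336736679) 79.00814819335938
scene (263, 208, 20, 21) 265.5
rect (0.6198394894599915, -0.0067044030874967575) (0.051462747156620026, 0.06134676933288574) 80.56892395019531
mat ((0.4820334315299988, 0.2941112816333771), 0.13440915942192078)
```

```bash
python3 - <<'E'
from h import *
print(bot.state()["joint_pos"].round(3),onz("top",165,213,.005))
go(.622,-.0075,.12,-10)
E
```

```text
[ 0.462  0.191 -0.096  1.284  0.018  3.141] [0.47222103 0.2867834  0.005     ]
pos [0.4958 0.2525 0.1705] hdg 26.51 tilt [-0.007  0.016 -1.   ] t 14.3 F [-0.3 -0.9 -0.1]
units [-0.1   9.66  1.51]
spin units (about tool z, down) 6.09
```

Joint 6 is at its range limit this way, so I'll turn the other way to heading 170°, which gives the same grasp.

```bash
python3 -m jog '[{"offset":[0,0,0],"spin":-1,"claw":0},{"offset":[0,0,0],"spin":-1,"claw":0},{"offset":[0,0,0],"spin":-1,"claw":0},{"offset":[0,0,0],"spin":-1,"claw":0},{"offset":[0,0,0],"spin":-1,"claw":0},{"offset":[0,0,0],"spin":-1,"claw":0},{"offset":[0,0,0],"spin":-1,"claw":0},{"offset":[0,0,0],"spin":-1,"claw":0},{"offset":[0,0,0],"spin":-1,"claw":0},{"offset":[0,0,0],"spin":-1,"claw":0}]' 40 >/dev/null; python3 -m jog '[{"offset":[0,0,0],"spin":-1,"claw":0},{"offset":[0,0,0],"spin":-1,"claw":0},{"offset":[0,0,0],"spin":-1,"claw":0},{"offset":[0,0,0],"spin":-1,"claw":0},{"offset":[0,0,0],"spin":-1,"claw":0},{"offset":[0,0,0],"spin":-1,"claw":0},{"offset":[0,0,0],"spin":-1,"claw":0},{"offset":[0,0,0],"spin":-1,"claw":0},{"offset":[0,0,0],"spin":-1,"claw":0},{"offset":[0,0,0],"spin":-1,"claw":0}]' 40; python3 -c "
from h import *
go(.622,-.0075,.12,-10)"
```

```text
clock: 16.3
position: [0.4949, 0.2528, 0.1708]
tcp_rot: [0.286, 0.958, 0.007, -0.006]
wrist_force: [0.7, -0.6, -1.1]
gripper_width: 0.997
gripper_force: 0.0
pos [0.4949 0.2528 0.1708] hdg 146.82 tilt [-0.007  0.017 -1.   ] t 16.3 F [ 0.7 -0.6 -1.1]
units [-8.32 -4.96  1.52]
spin units (about tool z, down) -3.86
```

```bash
python3 -m jog '[{"offset":[0,0,0],"spin":-1,"claw":0},{"offset":[0,0,0],"spin":-1,"claw":0},{"offset":[0,0,0],"spin":-1,"claw":0},{"offset":[0,0,0],"spin":-0.86,"claw":0},{"offset":[-0.65,-0.9,0],"spin":0,"claw":0},{"offset":[-0.65,-0.9,0],"spin":0,"claw":0},{"offset":[-0.65,-0.9,0],"spin":0,"claw":0},{"offset":[-0.65,-0.9,0],"spin":0,"claw":0},{"offset":[-0.65,-0.9,0],"spin":0,"claw":0},{"offset":[-0.65,-0.9,0],"spin":0,"claw":0}]'; python3 -c "
from h import *
go(.622,-.0075,.12,-10)"
```

```text
clock: 17.3
position: [0.5816, 0.0714, 0.1674]
tcp_rot: [0.089, 0.996, 0.008, -0.004]
wrist_force: [0.2, 0.1, 1.2]
gripper_width: 1.003
gripper_force: 0.0
pos [0.5816 0.0714 0.1674] hdg 169.74 tilt [-0.007  0.016 -1.   ] t 17.3 F [0.2 0.1 1.2]
units [-1.81 -2.37  1.53]
spin units (about tool z, down) -0.04
```

```bash
python3 -m jog '[{"offset":[-0.6,-0.7,0],"spin":0,"claw":0},{"offset":[-0.6,-0.7,0],"spin":0,"claw":0},{"offset":[-0.5,-0.6,0.3],"spin":0,"claw":0},{"offset":[-0.1,-0.3,0.4],"spin":0,"claw":0},{"offset":[0,0,0.4],"spin":0,"claw":0},{"offset":[0,0,0.4],"spin":0,"claw":0},{"offset":[0,0,0.4],"spin":0,"claw":0},{"offset":[0,0,0.3],"spin":0,"claw":0},{"offset":[0,0,0],"spin":0,"claw":0},{"offset":[0,0,0],"spin":0,"claw":0}]'; python3 -c "
from h import *
go(.622,-.0075,.022,-10)"
```

```text
clock: 18.3
position: [0.6214, -0.0036, 0.0991]
tcp_rot: [0.089, 0.996, 0.007, -0.005]
wrist_force: [0.6, 0.4, -0.3]
gripper_width: 1.004
gripper_force: 0.0
pos [ 0.6214 -0.0036  0.0991] hdg 169.76 tilt [-0.008  0.016 -1.   ] t 18.3 F [ 0.6  0.4 -0.3]
units [-0.07 -0.16  2.57]
spin units (about tool z, down) -0.04
```

```bash
python3 -m jog '[{"offset":[-0.07,-0.16,0.3],"spin":0,"claw":0},{"offset":[0,0,0.4],"spin":0,"claw":0},{"offset":[0,0,0.4],"spin":0,"claw":0},{"offset":[0,0,0.4],"spin":0,"claw":0},{"offset":[0,0,0.3],"spin":0,"claw":0},{"offset":[0,0,0.3],"spin":0,"claw":0},{"offset":[0,0,0.25],"spin":0,"claw":0},{"offset":[0,0,0.2],"spin":0,"claw":0},{"offset":[0,0,0],"spin":0,"claw":0},{"offset":[0,0,0],"spin":0,"claw":0}]'
```

```text
clock: 19.3
position: [0.6222, -0.008, 0.0226]
tcp_rot: [0.09, 0.996, 0.007, -0.005]
wrist_force: [-0.5, 0.4, -0.1]
gripper_width: 1.0
gripper_force: 0.0
```

```bash
python3 -m jog '[{"offset":[0,0,0],"spin":0,"claw":0.2},{"offset":[0,0,0],"spin":0,"claw":0.3},{"offset":[0,0,0],"spin":0,"claw":0.35},{"offset":[0,0,0],"spin":0,"claw":0.4},{"offset":[0,0,0],"spin":0,"claw":0.5},{"offset":[0,0,0],"spin":0,"claw":0.6},{"offset":[0,0,0],"spin":0,"claw":0.7},{"offset":[0,0,0],"spin":0,"claw":0.7},{"offset":[0,0,0],"spin":0,"claw":0.7},{"offset":[0,0,0],"spin":0,"claw":0.7}]' 30; python3 -c "
from h import *
go(.622,-.0075,.16)"
```

```text
clock: 20.3
position: [0.6225, -0.008, 0.0229]
tcp_rot: [0.09, 0.996, 0.007, -0.004]
wrist_force: [0.3, -0.8, 5.3]
gripper_width: 0.555
gripper_force: 31.7
pos [ 0.6225 -0.008   0.0229] hdg 169.72 tilt [-0.007  0.016 -1.   ] t 20.3 F [ 0.3 -0.8  5.3]
units [ 0.06  0.08 -4.57]
```

```bash
python3 -m jog '[{"offset":[0,0,-0.15],"spin":0,"claw":0.7},{"offset":[0,0,-0.25],"spin":0,"claw":0.7},{"offset":[0,0,-0.4],"spin":0,"claw":0.7},{"offset":[0,0,-0.5],"spin":0,"claw":0.7},{"offset":[0,0,-0.6],"spin":0,"claw":0.7},{"offset":[0,0,-0.6],"spin":0,"claw":0.7},{"offset":[0,0,-0.6],"spin":0,"claw":0.7},{"offset":[0,0,-0.5],"spin":0,"claw":0.7},{"offset":[0,0,-0.3],"spin":0,"claw":0.7},{"offset":[0,0,0],"spin":0,"claw":0.7}]'; python3 -c "
from h import *
go(.472,.286,.10)"
```

```text
clock: 21.3
position: [0.6239, -0.0099, 0.1413]
tcp_rot: [0.09, 0.996, 0.008, -0.003]
wrist_force: [0.5, 0.3, -0.3]
gripper_width: 0.555
gripper_force: 31.0
pos [ 0.6239 -0.0099  0.1413] hdg 169.72 tilt [-0.005  0.016 -1.   ] t 21.3 F [ 0.5  0.3 -0.3]
units [6.73 8.78 1.56]
```

```bash
python3 -m jog '[{"offset":[0.3,0.35,0],"spin":0,"claw":0.7},{"offset":[0.48,0.62,0],"spin":0,"claw":0.7},{"offset":[0.48,0.62,0],"spin":0,"claw":0.7},{"offset":[0.48,0.62,0],"spin":0,"claw":0.7},{"offset":[0.48,0.62,0],"spin":0,"claw":0.7},{"offset":[0.48,0.62,0],"spin":0,"claw":0.7},{"offset":[0.48,0.62,0],"spin":0,"claw":0.7},{"offset":[0.48,0.62,0],"spin":0,"claw":0.7},{"offset":[0.48,0.62,0],"spin":0,"claw":0.7},{"offset":[0.48,0.62,0],"spin":0,"claw":0.7}]'>/dev/null; python3 -m jog '[{"offset":[0.48,0.62,0],"spin":0,"claw":0.7},{"offset":[0.48,0.62,0.1],"spin":0,"claw":0.7},{"offset":[0.48,0.62,0.2],"spin":0,"claw":0.7},{"offset":[0.4,0.6,0.3],"spin":0,"claw":0.7},{"offset":[0.2,0.3,0.4],"spin":0,"claw":0.7},{"offset":[0,0.1,0.4],"spin":0,"claw":0.7},{"offset":[0,0,0.2],"spin":0,"claw":0.7},{"offset":[0,0,0],"spin":0,"claw":0.7},{"offset":[0,0,0],"spin":0,"claw":0.7},{"offset":[0,0,0],"spin":0,"claw":0.7}]'
python3 - <<'E'
from h import *
go(.472,.286,.0125)
a=bot.snapshot("scene");u,v=pix("scene",[.472,.286,.05]).astype(int)
cv2.imwrite("pics/c5.png",cv2.resize(a[v-60:v+60,u-70:u+70],None,fx=4,fy=4,interpolation=cv2.INTER_CUBIC))
E
```

```text
clock: 23.3
position: [0.4739, 0.2856, 0.0978]
tcp_rot: [0.09, 0.996, 0.008, -0.004]
wrist_force: [-0.6, 0.4, -0.6]
gripper_width: 0.556
gripper_force: 31.0
pos [0.4739 0.2856 0.0978] hdg 169.65 tilt [-0.007  0.016 -1.   ] t 23.3 F [-0.6  0.4 -0.6]
units [ 0.03 -0.04  2.84]
```

View pics/c5.png

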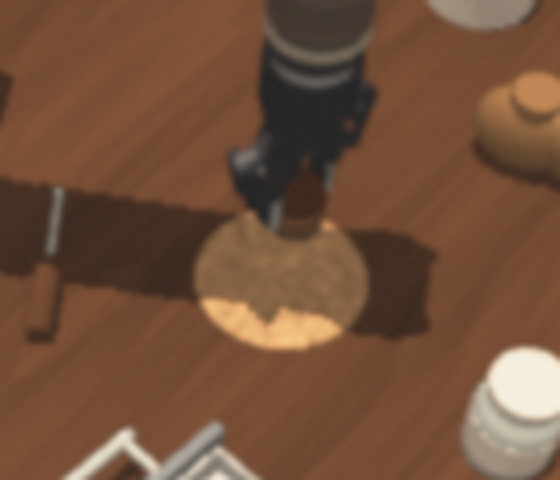

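The heel, at crop (303,200), is held level over the mat, whose centre is at (283,280). Lowering.

```bash
python3 -m jog '[{"offset":[0,0,0.3],"spin":0,"claw":0.7},{"offset":[0,0,0.4],"spin":0,"claw":0.7},{"offset":[0,0,0.4],"spin":0,"claw":0.7},{"offset":[0,0,0.4],"spin":0,"claw":0.7},{"offset":[0,0,0.4],"spin":0,"claw":0.7},{"offset":[0,0,0.3],"spin":0,"claw":0.7},{"offset":[0,0,0.2],"spin":0,"claw":0.7},{"offset":[0,0,0.1],"spin":0,"claw":0.7},{"offset":[0,0,0.06],"spin":0,"claw":0.7},{"offset":[0,0,0],"spin":0,"claw":0.7}]'
```

```text
clock: 24.35
position: [0.4727, 0.2873, 0.0206]
tcp_rot: [0.09, 0.996, 0.008, -0.005]
wrist_force: [-0.1, -0.4, 0.2]
gripper_width: 0.554
gripper_force: 31.0
```

```bash
python3 -m jog '[{"offset":[0,0,0.06],"spin":0,"claw":0.7},{"offset":[0,0,0.06],"spin":0,"claw":0.7},{"offset":[0,0,0.06],"spin":0,"claw":0.7},{"offset":[0,0,0.06],"spin":0,"claw":0.7},{"offset":[0,0,0.04],"spin":0,"claw":0.7},{"offset":[0,0,0],"spin":0,"claw":0.7},{"offset":[0,0,0],"spin":0,"claw":0.7},{"offset":[0,0,0],"spin":0,"claw":0.7},{"offset":[0,0,0],"spin":0,"claw":0.7},{"offset":[0,0,0],"spin":0,"claw":0.7}]'
```

```text
clock: 25.35
position: [0.4725, 0.2874, 0.0121]
tcp_rot: [0.09, 0.996, 0.007, -0.005]
wrist_force: [0.3, -0.0, -1.1]
gripper_width: 0.557
gripper_force: 31.0
```

```bash
python3 -m jog '[{"offset":[0,0,0.03],"spin":0,"claw":0.7},{"offset":[0,0,0.03],"spin":0,"claw":0.7},{"offset":[0,0,0],"spin":0,"claw":0.7},{"offset":[0,0,0],"spin":0,"claw":0.7},{"offset":[0,0,0],"spin":0,"claw":0.7},{"offset":[0,0,0],"spin":0,"claw":0.7},{"offset":[0,0,0],"spin":0,"claw":0.7},{"offset":[0,0,0],"spin":0,"claw":0.7},{"offset":[0,0,0],"spin":0,"claw":0.7},{"offset":[0,0,0],"spin":0,"claw":0.7}]'
```

```text
clock: 26.35
position: [0.4726, 0.2874, 0.0118]
tcp_rot: [0.09, 0.996, 0.008, -0.004]
wrist_force: [-3.2, -1.4, 11.4]
gripper_width: 0.556
gripper_force: 32.5
```

Contact at 11 N. Opening and lifting away.

```bash
python3 -m jog '[{"offset":[0,0,0],"spin":0,"claw":0.4},{"offset":[0,0,0],"spin":0,"claw":0.3},{"offset":[0,0,0],"spin":0,"claw":0.1},{"offset":[0,0,0],"spin":0,"claw":0},{"offset":[0,0,0],"spin":0,"claw":0},{"offset":[0,0,-0.3],"spin":0,"claw":0},{"offset":[0,0,-0.6],"spin":0,"claw":0},{"offset":[0,0,-0.9],"spin":0,"claw":0},{"offset":[0,0,-0.9],"spin":0,"claw":0},{"offset":[0,0,-0.9],"spin":0,"claw":0}]'; python3 -m jog '[{"offset":[0,0,-0.9],"spin":0,"claw":0},{"offset":[0.9,0,-0.3],"spin":0,"claw":0},{"offset":[0.9,0,0],"spin":0,"claw":0},{"offset":[0.9,0,0],"spin":0,"claw":0},{"offset":[0.9,0,0],"spin":0,"claw":0},{"offset":[0.9,0,0],"spin":0,"claw":0},{"offset":[0,0,0],"spin":0,"claw":0},{"offset":[0,0,0],"spin":0,"claw":0},{"offset":[0,0,0],"spin":0,"claw":0},{"offset":[0,0,0],"spin":0,"claw":0}]'
python3 - <<'E'
from h import *
a=bot.snapshot("scene");b=bot.snapshot("top")
cv2.imwrite("pics/f.png",np.hstack([cv2.resize(b[80:260,100:320],None,fx=1.8,fy=1.8),cv2.resize(a[90:270,200:420],None,fx=1.8,fy=1.8)]))
E
```

```text
clock: 27.35
position: [0.4733, 0.2856, 0.12]
tcp_rot: [0.09, 0.996, 0.008, -0.005]
wrist_force: [0.5, 0.1, -0.2]
gripper_width: 0.999
gripper_force: 0.0
clock: 28.35
position: [0.3416, 0.3092, 0.1558]
tcp_rot: [0.09, 0.996, 0.007, -0.005]
wrist_force: [-0.3, 0.0, -0.2]
gripper_width: 1.0
gripper_force: 0.0
```

View pics/f.png

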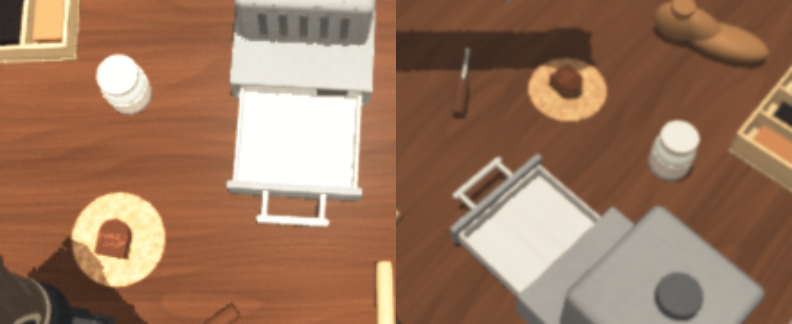

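The heel lies flat at crop (114,238), close to the mat's centre at (118,239). The tray is still out and the jar is unmoved. Handing in.

```bash
python3 -c "
from cell import bot
print(bot.sign_off())"
```

```text
the job is handed in; nothing more can be done
None
```

I pressed and released the stop button, pulled the tray out to its stop and left it there, set the heel block flat near the middle of the mat, and handed the job in at about 28 s; no verdict came back.

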